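Release the locked drawer of the load-disc dispenser

TASK

Open the drawer of the small grey load-disc dispenser on the table: slide the lock tab on its top fully aside, then press the round button down until the drawer springs out, and leave the drawer out. The tab gives way to only one side and nothing shows which, so feel for it and never force it; do not disturb the things standing round the dispenser.

Things in the scene. Friction and masses are not known exactly. Their poses are not given: they have to be found in the camera images.
- dispenser: grey painted steel box screwed to the table, 150 (its x) x 140 (its y) x 70 mm high; origin at the centre of its underside, z up. Its drawer front faces its own -x. On its top: the button at x = -35 mm, y = 0 and, behind it, the lock tab at x = +33 mm. The two guide rails of the tab along y stand 5 mm above the top. The box cannot move. It is delicate: more than 40 N from the robot anywhere on it breaks it
- lock_tab (a joint): position of the lock tab along the dispenser's y axis in m: 0 at the middle (locked; it starts within 2.5 mm of it), up to +0.032 or -0.032 fully aside. The tab can be pushed fully aside in one direction only; in the other it meets a hard stop after less than 10 mm. Which direction is free changes from start to start and cannot be seen. Friction resists with about 2 N, there is no spring: it stays where it is left. It frees the button from about 25 mm
- tab_rib (a point): centre of the tab's upright rib, the part to push: a dark steel plate 30 mm along the dispenser's x, 8 mm thick along y, from 6 to 30 mm above the dispenser's top (this point is 18 mm above the top, 88 mm above the table). It stands on a flat carriage 44 (x) x 36 (y) mm, 8 mm high over all, whose 20 mm wide tongue reaches forward under the button's cap and blocks it
- button_top (a point): centre of the top of the button: grey round cap of 32 mm diameter and 10 mm thickness on a stem; its top is 18 mm above the dispenser's top (88 mm above the table) and moves straight down by 6 mm, against a spring of about 2 N rising to 5.4 N at the bottom, where it meets a rigid stop. It springs up again. While the tab blocks it, it goes down only about 2 mm
- drawer (a joint): how far the drawer is out in m: 0 shut, 0.065 fully out toward the dispenser's -x. Held by a catch that the button lets go when it is about 5 mm down; a spring then drives the drawer out by itself
- drawer_pull (a point): middle of the front edge of the drawer's finger pull, 50 mm above the table; moves with the drawer. The pull need not be touched
- load_box: printed carton of power loads, 62 x 88 x 46 mm, origin at the centre of its underside; a bystander beside the dispenser
- glue_bottle: small white glue bottle, 33 mm diameter, 96 mm high, standing, origin at the centre of its underside; a bystander beside the dispenser
- tape_roll: roll of tan tape lying flat, 104 mm across, 25 mm high, origin at its underside; a bystander beside the dispenser

How it is judged:
By the outcome, as a careful person would: the job done as asked, in the order asked, and still so for the second after the job is handed in, with the robot touching nothing.
It also fails if it takes over 42 s, if anything falls off the work surface, if the arm or the gripper's body presses on something with over 40 N, if the wrist force passes 120 N, or if a joint passes its speed limit or range.

ROBOT

A 7-joint arm with a two-finger parallel gripper is mounted at the origin on a cart in front of the work surface, level with it; the furniture and walls round the work are solid. World frame = base frame: x ahead of the robot, y to its left, z up, the work surface at z = 0. Lengths are in mm, angles in rad, forces in N, time in s.
With the tool pointing down it reaches from about 400 to 875 mm from the base axis. Payload 6.5 kg.
Tool frame: the origin (TCP) lies between the finger pads; the fingertips stand 11 mm ahead of it and the grasp point (between the pads) lies 8 mm behind it (env.nose_length is the z of the fingertips in the tool frame, in mm); z points along the fingers, y is the line along which they close (so a half turn about z gives the same grasp; the last joint's range is limited). The gripper opens to 88 mm and grips with 3 to 60 N. Pads are 18 mm wide; open, the fingers measure 123 mm over their backs; the gripper's body (75 mm by 187 mm) begins 45 mm behind the grasp point.
Start: joints at [1.101, 0.536, -0.004, 1.538, 0.003, 1.067, -0.071], TCP at [255.391, -597.717, 249.716] pointing down, gripper open.
Joint ranges: [-2.7, 2.7], [-0.37, 2.16], [-1.27, 1.26], [0.24, 2.4], [-1.31, 4.45], [0.19, 1.91], [-2.76, 2.76]. Speed limits (rad/s): [2.39, 2.39, 3.14, 3.14, 3.14, 3.14, 3.14].

INTERFACE

Orientations are given as a rotation vector (axis times angle).
In Python, from cell import readout, cams, hand_in, cut_out, env gives the robot as it stands.
- The arm moves only by the tool apply_moves, never from a script. Its argument "motion" is one flat list of numbers, 7 for each row, row after row: the finger opening in mm, from 0 to 88.1, then the shift along the world's x, y, z in mm, then the turn, a rotation vector about the world's x, y, z in rad. In form: [jaw, x, y, z, wx, wy, wz, jaw, x, y, z, wx, wy, wz, ...]. A call has 1 to 10 rows; each row is the pose to reach, as a shift and turn from the pose commanded when the call began; what a row does not reach only later rows make up. A row lasts 1/8 s, in which the tool goes at most 62.5 mm and 10.7 degrees, less where a joint would pass 70% of its speed; a pose out of reach is approached as far as the arm can. A call with a gripper value outside its range is refused whole. The fingers move at their own pace and stop on an object; the grip force is fixed at half the most. Time passes only in rows, so rows that repeat a pose let the fingers close. It gives the time, the measured TCP pose, the force, the opening and the grip force at its end, in the units of the state.
- readout.get_obs(): the state, without advancing time (a new reading comes with each control period).
- cams.get_image(name): name is "scene" or "top"; returns the picture (384x512x3 uint8, red, green, blue); there is no depth.
- cams.calibration(name): a dict with "fx", "fy", "cx", "cy" (pixels), "world_to_cam" (4x4, takes a point from world to camera coordinates). Camera axes: x right, y down, z forward; pixel columns grow to the right and rows downward; lengths in mm; the calibration is good to about 2 mm. A picture is of the moment at which its call begins. calibration takes no time and is no camera call.
- hand_in(): hands the job in; it is judged then, once.
Trained networks look in the newest picture that a camera, given by its name, has taken for a name from the list of things; names that differ only in an ending like _2 or _b are one class to them, and where a whole thing is asked for, a point or a joint stands for the part that bears it (a point fixed in the world has none). Each returns a list of dicts, best first, with "p" (0 to 1); they miss things now and then, are a little off and sometimes report something else, mostly with a low value. They report only what shows in the picture. A call takes as long as a camera call.
- cut_out(query, camera): "mask" (384x512 bool, what is visible of it) and "centre" ([column, row] in pixels, amid what is visible of it).
The state is a dict: "t": time; "joint_positions": joint angles; "qvel": joint speeds; "effort": joint torques, N m; "tcp_pos": TCP position; "eef_rot": TCP orientation; "wrist_force": force on the tool from outside, world axes, zero at the start; "wrist_torque": the same for the moment, N m; "width": finger opening in mm; "gripper_force": force on a finger pad.
Only numpy, scipy, OpenCV 4.12 (cv2) and the standard library are available. Lean on these libraries where they do the work, as an engineer would, in place of code of your own. Each camera call takes 0.05 s, during which the arm holds its last target. There are 200 camera calls.

## Working session

There is one attempt and no reset: what is moved stays moved. The work goes in short steps, Python scripts to look and compute and a tool call to move; the robot and the scene stay as the last step left them, time stands still between calls to the robot, and variables do not carry over. Pictures are saved under pics/ and viewed, at most 10 in all, crops included, and the job is handed in when it is done.

Besides the shell and the picture viewer there is one more tool, called after "Emit:" as name(argument=value, ...), one argument or row to a line, values as JSON. apply_moves: Moves the arm, as the interface text tells. Its arguments: {"type":"object","properties":{"motion":{"type":"array"}},"required":["motion"]}

```bash
mkdir -p pics; cat > h.py <<'E'
import numpy as np, cv2
from cell import readout, cams, hand_in, cut_out, env
def ray(cam,px,z):
    c=cams.calibration(cam);M=np.array(c["world_to_cam"]);R=M[:3,:3];o=-R.T@M[:3,3]
    d=R.T@np.array([(px[0]-c["cx"])/c["fx"],(px[1]-c["cy"])/c["fy"],1.]);return o+d*(z-o[2])/d[2]
def proj(cam,p):
    c=cams.calibration(cam);M=np.array(c["world_to_cam"]);q=M[:3,:3]@np.array(p,float)+M[:3,3]
    return q[0]/q[2]*c["fx"]+c["cx"],q[1]/q[2]*c["fy"]+c["cy"]
E
python3 - <<'E'
from h import *
a=cams.get_image("scene");b=cams.get_image("top")
cv2.imwrite("pics/s.png",a[...,::-1]);cv2.imwrite("pics/t.png",b[...,::-1])
for q,z in [("dispenser",70),("tab_rib",88),("button_top",88),("drawer_pull",50),("load_box",46),("glue_bottle",90),("tape_roll",25)]:
  for cam in("top","scene"):
    for r in cut_out(q,cam)[:2]:
      print(q,cam,round(r["p"],2),np.round(r["centre"]),r["mask"].sum(),np.round(ray(cam,r["centre"],z)))
o=readout.get_obs();print(o["t"],o["eef_rot"],env.nose_length)
E
```

```text
dispenser top 0.91 [241. 194.] 4893 [564. 224.  70.]
dispenser scene 0.81 [256. 215.] 5633 [541. 249.  70.]
tab_rib top 0.85 [245. 184.] 445 [580. 216.  88.]
tab_rib scene 0.71 [248. 192.] 386 [582. 231.  88.]
button_top top 0.74 [234. 202.] 176 [541. 237.  88.]
button_top top 0.29 [283. 245.] 212 [457. 133.  88.]
button_top scene 0.63 [261. 209.] 191 [533. 244.  88.]
button_top scene 0.16 [178. 232.] 1778 [598. 395.  88.]
drawer_pull top 0.71 [221. 225.] 121 [498. 263.  50.]
drawer_pull scene 0.56 [266. 238.] 1102 [496. 264.  50.]
load_box top 0.67 [179. 161.] 1240 [637. 366.  46.]
load_box scene 0.8 [177. 234.] 1716 [624. 383.  46.]
glue_bottle top 0.52 [283. 246.] 202 [454. 133.  90.]
glue_bottle scene 0.86 [325. 215.] 463 [437. 166.  90.]
tape_roll top 0.57 [303. 215.] 987 [530.  86.  25.]
tape_roll scene 0.84 [311. 177.] 1165 [562.  58.  25.]
0.8 [ 3.07771568e+00  6.30023439e-01 -2.58418041e-05] 11.0
```

View pics/t.png

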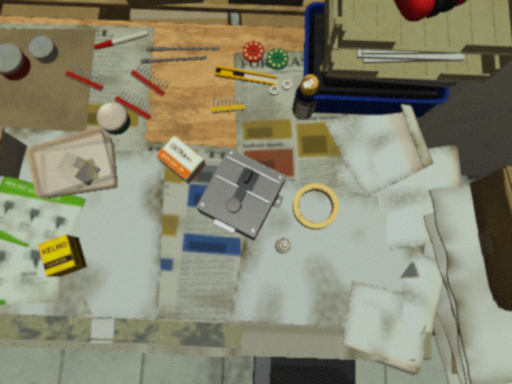

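View pics/s.png

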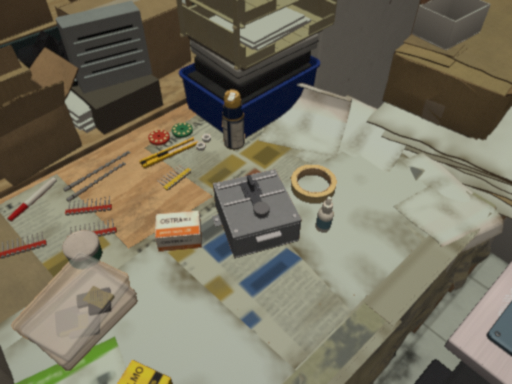

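The top view shows the dispenser with its button at about (234,203) and rib at about (246,178). The drawer label faces the lower left, the carton is at (181,158), the tape at (315,205) and the glue bottle at (283,245). Next I fit the box pose to the masks.

```bash
python3 - <<'E'
from h import *
from scipy.optimize import minimize
ms={};im={}
for c in("top","scene"):
    im[c]=cams.get_image(c);ms[c]=cut_out("dispenser",c)[0]["mask"]
def W(p,l): c,s=np.cos(p[2]),np.sin(p[2]);l=np.atleast_2d(l);return np.c_[p[0]+c*l[:,0]-s*l[:,1],p[1]+s*l[:,0]+c*l[:,1],l[:,2]]
box=[[x,y,z] for x in(-75,75) for y in(-70,70) for z in(0,70)]
def cost(p,cs=("top","scene")):
    v=0
    for c in cs:
        q=np.array([proj(c,w) for w in W(p,box)]);k=4
        h=cv2.convexHull((q*k*1).astype(np.float32)).astype(np.int32)
        m=np.zeros((384*k,512*k),np.uint8);cv2.fillPoly(m,[h],1)
        m=cv2.resize(m.astype(np.float32),(512,384),interpolation=cv2.INTER_AREA)
        t=ms[c].astype(float);v+=1-np.minimum(m,t).sum()/np.maximum(m,t).sum()
    return v
for cs in(("top",),("scene",),("top","scene")):
    best=min((minimize(cost,[x0,228,a],args=(cs,),method="Nelder-Mead",options=dict(initial_simplex=[[x0,228,a],[x0+15,228,a],[x0,243,a],[x0,228,a+.15]])) for x0 in(560,) for a in(-.8,-.55,-.3)),key=lambda r:r.fun)
    print(cs,np.round(best.x,3),best.fun)
    if cs==("top",): pt=best.x
p=best.x
for n,l in(("rib",[33,0,88]),("btn",[-35,0,88])):print(n,np.round(W(p,l)),[np.round(proj(c,W(p,l)[0]),1) for c in im])
outs=[]
for c,(u,v) in(("top",(185,135)),("scene",(195,150))):
    g=cv2.resize(im[c][v:v+120,u:u+130],None,fx=4,fy=4,interpolation=cv2.INTER_CUBIC)[...,::-1].copy()
    P=lambda l:tuple(int(a) for a in (np.array(proj(c,W(p,l)[0]))-(u,v)+.5)*4)
    for z in(70,):
        cv2.polylines(g,[np.array([P([x,y,z]) for x,y in((-75,-70),(75,-70),(75,70),(-75,70))])],True,(0,255,0),1)
    cv2.circle(g,P([-35,0,88]),4,(0,0,255),1);cv2.circle(g,P([33,0,100]),4,(255,0,0),1)
    outs.append(g[:,:390] if 0 else cv2.resize(g,(400,370)))
cv2.imwrite("pics/o.png",np.hstack(outs))
E
```

```text
('top',) [ 5.66076e+02  2.22761e+02 -4.26000e-01] 0.043601266852772214Traceback (most recent call last):
  File "<stdin>", line 18, in <module>
  File "<stdin>", line 18, in <genexpr>
    res = _minimize_neldermead(fun, x0, args, callback, bounds=bounds,
                               **options)
    fxr = func(xr)
    fx = function(np.copy(x), *(wrapper_args + args))
  File "<stdin>", line 11, in cost
  File "h.py", line 7, in proj
    c=cams.calibration(cam);M=np.array(c["world_to_cam"]);q=M[:3,:3]@np.array(p,float)+M[:3,3]
ValueError: time passes only in moves, steps and waits
```

```bash
cat > h.py <<'E'
import numpy as np, cv2, json, os
from cell import readout, cams, hand_in, cut_out, env
C={c:cams.calibration(c) for c in("top","scene")}
def ray(cam,px,z):
    c=C[cam];M=np.array(c["world_to_cam"]);R=M[:3,:3];o=-R.T@M[:3,3]
    d=R.T@np.array([(px[0]-c["cx"])/c["fx"],(px[1]-c["cy"])/c["fy"],1.]);return o+d*(z-o[2])/d[2]
def proj(cam,p):
    c=C[cam];M=np.array(c["world_to_cam"]);q=M[:3,:3]@np.array(p,float)+M[:3,3]
    return q[0]/q[2]*c["fx"]+c["cx"],q[1]/q[2]*c["fy"]+c["cy"]
def W(p,l): c,s=np.cos(p[2]),np.sin(p[2]);l=np.atleast_2d(l);return np.c_[p[0]+c*l[:,0]-s*l[:,1],p[1]+s*l[:,0]+c*l[:,1],l[:,2]]
E
python3 - <<'E'
from h import *
from scipy.optimize import minimize
ms={};im={}
for c in("top","scene"):
    im[c]=cams.get_image(c);ms[c]=cut_out("dispenser",c)[0]["mask"]
box=[[x,y,z] for x in(-75,75) for y in(-70,70) for z in(0,70)]
def cost(p,cs=("top","scene")):
    v=0
    for c in cs:
        q=np.array([proj(c,w) for w in W(p,box)]);k=4
        h=cv2.convexHull(((q+.5)*k).astype(np.float32)).astype(np.int32)
        m=np.zeros((384*k,512*k),np.uint8);cv2.fillPoly(m,[h],1)
        m=cv2.resize(m.astype(np.float32),(512,384),interpolation=cv2.INTER_AREA)
        t=ms[c].astype(float);v+=1-np.minimum(m,t).sum()/np.maximum(m,t).sum()
    return v
for cs in(("top",),("scene",),("top","scene")):
    best=min((minimize(cost,[560,228,a],args=(cs,),method="Nelder-Mead",options=dict(maxiter=80,initial_simplex=[[560,228,a],[575,228,a],[560,243,a],[560,228,a+.15]])) for a in(-.6,-.35)),key=lambda r:r.fun)
    print(cs,np.round(best.x,3),best.fun)
    if cs==("top",): pt=best.x
p=best.x
for n,l in(("rib",[33,0,88]),("btn",[-35,0,88])):print(n,np.round(W(p,l)),[np.round(proj(c,W(p,l)[0]),1) for c in im])
outs=[]
for c,(u,v) in(("top",(185,135)),("scene",(195,150))):
    g=cv2.resize(im[c][v:v+120,u:u+130],None,fx=4,fy=4,interpolation=cv2.INTER_CUBIC)[...,::-1].copy()
    P=lambda l:tuple(int(a) for a in (np.array(proj(c,W(p,l)[0]))-(u,v)+.5)*4)
    cv2.polylines(g,[np.array([P([x,y,70]) for x,y in((-75,-70),(75,-70),(75,70),(-75,70))])],True,(0,255,0),1)
    cv2.circle(g,P([-35,0,88]),4,(0,0,255),1);cv2.circle(g,P([33,0,100]),4,(255,0,0),1)
    outs.append(cv2.resize(g,(400,370)))
cv2.imwrite("pics/o.png",np.hstack(outs));print(readout.get_obs()["t"])
E
```

```text
('top',) [ 5.67232e+02  2.23931e+02 -4.31000e-01] 0.04533114149792028
('scene',) [ 5.69306e+02  2.24958e+02 -4.26000e-01] 0.029886957735290043
('top', 'scene') [ 5.68473e+02  2.24278e+02 -4.37000e-01] 0.08656888114367867
rib [[598. 210.  88.]] [array([248.1, 175.9]), array([250.5, 183. ])]
btn [[537. 239.  88.]] [array([232.8, 204.1]), array([261.3, 207. ])]
1.2
```

View pics/o.png

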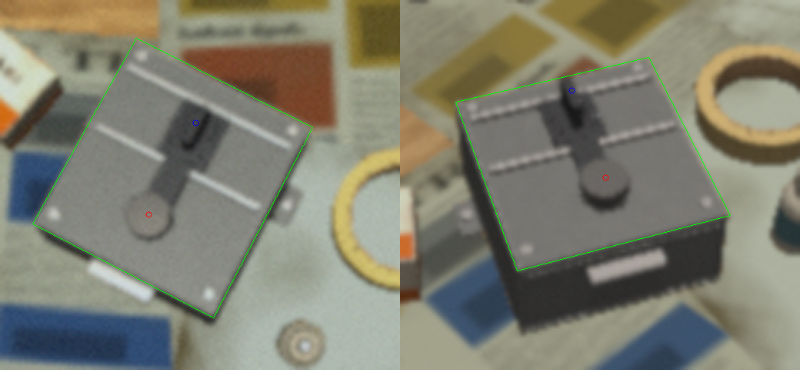

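The overlay fits well, giving a dispenser pose of (568.5, 224.3) with yaw -0.437. The rib is near (598,210) and the button near (537,239). I'll approach with the fingers straddling the rib along the dispenser's y.

Emit:
apply_moves(
  motion=[26, 21, 50, 0, 0, 0, 0.17, 26, 43, 101, 0, 0, 0, 0.34, 26, 64, 152, 0, 0, 0, 0.51, 26, 86, 202, 0, 0, 0, 0.68, 26, 107, 253, 0, 0, 0, 0.85, 26, 129, 304, 0, 0, 0, 1.02, 26, 150, 354, 0, 0, 0, 1.19, 26, 172, 405, 0, 0, 0, 1.36, 26, 193, 455, 0, 0, 0, 1.53, 26, 215, 506, 0, 0, 0, 1.7],
)

```text
t: 2.45
tcp_pos: [471.0, -90.3, 250.1]
eef_rot: [1.551, 2.731, -0.0]
wrist_force: [1.7, 0.3, -0.3]
width: 25.9
gripper_force: 0.0
```

Emit:
apply_moves(
  motion=[26, 21, 50, 0, 0, 0, 0.12, 26, 42, 100, 0, 0, 0, 0.24, 26, 63, 150, 0, 0, 0, 0.36, 26, 85, 200, 0, 0, 0, 0.48, 26, 106, 250, 0, 0, 0, 0.6, 26, 127, 300, -30, 0, 0, 0.6, 26, 127, 300, -80, 0, 0, 0.6, 26, 127, 300, -120, 0, 0, 0.6, 26, 127, 300, -120, 0, 0, 0.6],
)

```text
t: 3.58
tcp_pos: [595.4, 207.2, 126.9]
eef_rot: [-0.681, -3.062, 0.006]
wrist_force: [-0.5, 0.1, 1.3]
width: 25.9
gripper_force: 0.0
```

```bash
python3 - <<'E'
from h import *
im={c:cams.get_image(c) for c in C}
o=readout.get_obs();print(o["t"],o["tcp_pos"],o["eef_rot"],o["wrist_force"],o["joint_positions"])
p=(568.5,224.3,-.437);outs=[]
t=np.array(o["tcp_pos"])
for c,(u,v) in(("top",(185,125)),("scene",(185,130))):
    g=cv2.resize(im[c][v:v+120,u:u+130],None,fx=4,fy=4,interpolation=cv2.INTER_CUBIC)[...,::-1].copy()
    P=lambda w:tuple(int(a) for a in (np.array(proj(c,w))-(u,v)+.5)*4)
    cv2.circle(g,P(W(p,[33,0,100])[0]),4,(255,0,0),1);cv2.circle(g,P(t+[0,0,-11]),4,(0,0,255),1)
    outs.append(cv2.resize(g,(400,370)))
cv2.imwrite("pics/a.png",np.hstack(outs))
E
```

```text
3.675 [598.00278665 208.54296365 130.9314788 ] [6.82349418e-01 3.06568711e+00 1.24743148e-03] [ 0.72786491 -0.13745917 -0.26371974] [ 0.02353308  0.73934935 -0.63318667  1.64203624  0.51917339  0.93313094
  0.33195027]
```

View pics/a.png

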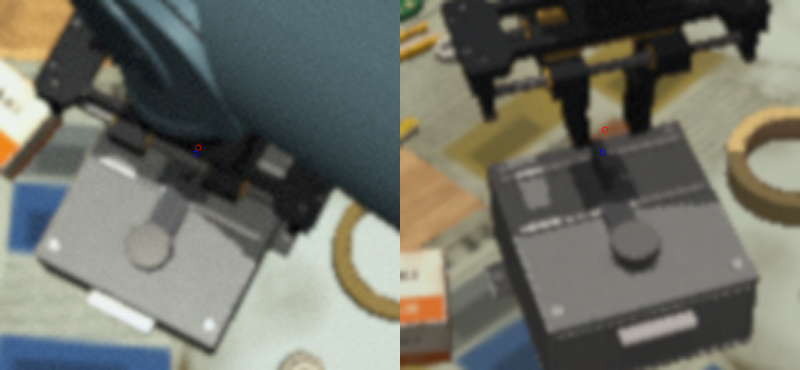

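In the scene view the fingers sit above and astride the rib: tip mark (604,130), rib mark (602,152). I'll lower 34 mm.

Emit:
apply_moves(
  motion=[26, 0, 1, -10, 0, 0, 0, 26, 0, 1, -18, 0, 0, 0, 26, 0, 1, -25, 0, 0, 0, 26, 0, 1, -30, 0, 0, 0, 26, 0, 1, -34, 0, 0, 0, 26, 0, 1, -34, 0, 0, 0, 26, 0, 1, -34, 0, 0, 0],
)

```text
t: 4.55
tcp_pos: [597.5, 209.4, 95.9]
eef_rot: [0.682, 3.066, 0.0]
wrist_force: [-0.1, 0.4, -0.3]
width: 26.2
gripper_force: 0.0
```

Emit:
apply_moves(
  motion=[26, 1.3, 2.7, 0, 0, 0, 0, 26, 2.5, 5.4, 0, 0, 0, 0, 26, 3.4, 7.2, 0, 0, 0, 0, 26, 4.2, 9.1, 0, 0, 0, 0, 26, 4.7, 10.0, 0, 0, 0, 0, 26, 5.1, 10.9, 0, 0, 0, 0],
)

```text
t: 5.3
tcp_pos: [602.2, 219.7, 95.6]
eef_rot: [-0.682, -3.066, 0.002]
wrist_force: [-0.9, -2.2, 2.0]
width: 26.0
gripper_force: 0.9
```

Emit:
apply_moves(
  motion=[26, 0.4, 0.9, 0, 0, 0, 0, 26, 0.8, 1.8, 0, 0, 0, 0, 26, 1.3, 2.7, 0, 0, 0, 0],
)

```text
t: 5.68
tcp_pos: [603.7, 222.8, 95.6]
eef_rot: [-0.682, -3.066, 0.001]
wrist_force: [-1.2, -1.6, -0.1]
width: 25.8
gripper_force: 0.9
```

Emit:
apply_moves(
  motion=[26, 0.4, 0.9, 0, 0, 0, 0, 26, 0.8, 1.8, 0, 0, 0, 0, 26, 1.3, 2.7, 0, 0, 0, 0],
)

```text
t: 6.05
tcp_pos: [604.1, 223.6, 95.5]
eef_rot: [-0.683, -3.065, 0.007]
wrist_force: [-6.1, -7.7, 7.6]
width: 26.1
gripper_force: 4.8
```

That is the hard stop on +y, at about +5 mm. I'll go the other way, towards -y.

Emit:
apply_moves(
  motion=[26, -1.7, -3.6, 0, 0, 0, 0, 26, -4.2, -9.1, 0, 0, 0, 0, 26, -6.8, -14.5, 0, 0, 0, 0, 26, -8.5, -18.1, 0, 0, 0, 0, 26, -9.7, -20.8, 0, 0, 0, 0, 26, -11.0, -23.6, 0, 0, 0, 0, 26, -11.8, -25.4, 0, 0, 0, 0],
)

```text
t: 6.92
tcp_pos: [593.4, 200.4, 95.9]
eef_rot: [0.682, 3.066, 0.001]
wrist_force: [2.5, 1.6, -1.2]
width: 26.3
gripper_force: 0.9
```

Emit:
apply_moves(
  motion=[26, -0.8, -1.8, 0, 0, 0, 0, 26, -1.7, -3.6, 0, 0, 0, 0, 26, -2.5, -5.4, 0, 0, 0, 0, 26, -3.4, -7.2, 0, 0, 0, 0],
)

```text
t: 7.42
tcp_pos: [590.0, 192.9, 95.8]
eef_rot: [0.682, 3.066, 0.0]
wrist_force: [1.0, 1.1, 1.4]
width: 26.0
gripper_force: 0.9
```

Emit:
apply_moves(
  motion=[26, -0.8, -1.8, 0, 0, 0, 0, 26, -1.7, -3.6, 0, 0, 0, 0],
)

```text
t: 7.68
tcp_pos: [588.3, 189.3, 95.8]
eef_rot: [0.682, 3.066, 0.0]
wrist_force: [1.4, 1.0, 0.6]
width: 26.0
gripper_force: 0.9
```

Emit:
apply_moves(
  motion=[26, -0.8, -1.8, 0, 0, 0, 0, 26, -1.7, -3.6, 0, 0, 0, 0, 26, -2.5, -5.4, 0, 0, 0, 0, 26, -3.4, -7.2, 0, 0, 0, 0, 26, -4.2, -9.1, 0, 0, 0, 0, 26, -5.1, -10.9, 0, 0, 0, 0, 26, -5.9, -12.7, 0, 0, 0, 0],
)

```text
t: 8.55
tcp_pos: [582.3, 176.5, 95.7]
eef_rot: [0.682, 3.067, -0.0]
wrist_force: [1.9, 1.8, 1.7]
width: 26.1
gripper_force: 0.9
```

Emit:
apply_moves(
  motion=[26, -0.4, -0.9, 0, 0, 0, 0, 26, -0.8, -1.8, 0, 0, 0, 0],
)

```text
t: 8.8
tcp_pos: [581.4, 174.8, 95.7]
eef_rot: [0.682, 3.067, -0.0]
wrist_force: [1.0, 1.3, 0.1]
width: 25.8
gripper_force: 0.9
```

Emit:
apply_moves(
  motion=[26, -0.4, -0.9, 0, 0, 0, 0, 26, -0.8, -1.8, 0, 0, 0, 0],
)

```text
t: 9.05
tcp_pos: [581.0, 173.8, 95.7]
eef_rot: [0.682, 3.066, 0.003]
wrist_force: [4.9, 5.5, -2.7]
width: 26.1
gripper_force: 3.0
```

Full travel on -y is reached. I'll back off, lift, close the fingers and go over the button.

Emit:
apply_moves(
  motion=[26, 2, 4, 0, 0, 0, 0, 26, 3, 6, 10, 0, 0, 0, 26, 3, 6, 35, 0, 0, 0, 0, 3, 6, 45, 0, 0, 0, 0, -12, 26, 45, 0, 0, 0, 0, -28, 46, 45, 0, 0, 0, 0, -43.4, 66, 45, 0, 0, 0, 0, -43.4, 66, 45, 0, 0, 0, 0, -43.4, 66, 30, 0, 0, 0, 0, -43.4, 66, 30, 0, 0, 0],
)

```text
t: 10.3
tcp_pos: [537.2, 237.0, 123.9]
eef_rot: [-0.685, -3.064, 0.004]
wrist_force: [-0.6, -0.3, 0.7]
width: 0.3
gripper_force: 0.0
```

```bash
python3 - <<'E'
from h import *
im={c:cams.get_image(c) for c in C}
o=readout.get_obs();print(o["t"],o["tcp_pos"],o["wrist_force"],o["width"])
p=(568.5,224.3,-.437);outs=[]
t=np.array(o["tcp_pos"])
for c,(u,v) in(("top",(185,125)),("scene",(185,130))):
    g=cv2.resize(im[c][v:v+120,u:u+130],None,fx=4,fy=4,interpolation=cv2.INTER_CUBIC)[...,::-1].copy()
    P=lambda w:tuple(int(a) for a in (np.array(proj(c,w))-(u,v)+.5)*4)
    cv2.circle(g,P(W(p,[-35,0,88])[0]),4,(255,0,0),1);cv2.circle(g,P(t+[0,0,-11]),4,(0,0,255),1)
    outs.append(cv2.resize(g,(400,370)))
cv2.imwrite("pics/b.png",np.hstack(outs))
E
```

```text
10.4 [537.60914796 237.98591872 125.07928759] [0.12474373 0.46740956 1.15797602] 0.7326087597321209
```

View pics/b.png

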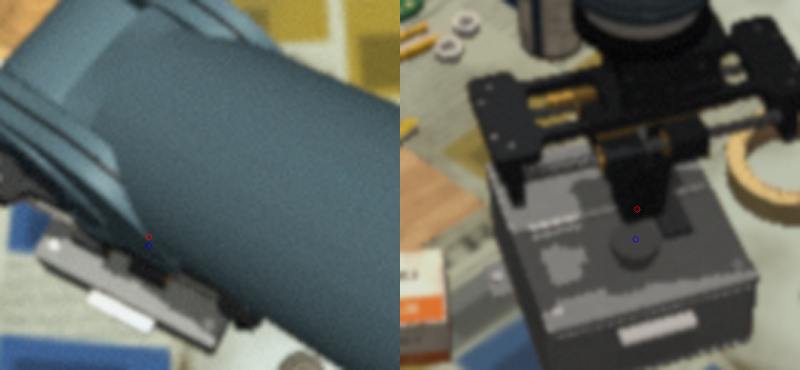

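The closed fingertips (637,210) are over the button (635,240), and the tongue has moved clear to the right. I'll press in small steps.

Emit:
apply_moves(
  motion=[0, -0.8, 1, -10, 0, 0, 0, 0, -0.8, 1, -18, 0, 0, 0, 0, -0.8, 1, -23, 0, 0, 0, 0, -0.8, 1, -26, 0, 0, 0, 0, -0.8, 1, -27, 0, 0, 0, 0, -0.8, 1, -28, 0, 0, 0],
)

```text
t: 11.15
tcp_pos: [536.4, 240.0, 97.9]
eef_rot: [-0.682, -3.067, 0.001]
wrist_force: [-1.3, -0.9, 2.9]
width: 0.7
gripper_force: 1.7
```

Emit:
apply_moves(
  motion=[0, 0, 0, -1, 0, 0, 0, 0, 0, 0, -2, 0, 0, 0],
)

```text
t: 11.4
tcp_pos: [536.4, 240.1, 95.8]
eef_rot: [-0.682, -3.067, 0.0]
wrist_force: [-3.0, -0.7, 5.4]
width: 0.3
gripper_force: 2.8
```

Emit:
apply_moves(
  motion=[0, 0, 0, -1, 0, 0, 0, 0, 0, 0, -2, 0, 0, 0],
)

```text
t: 11.65
tcp_pos: [536.5, 240.1, 93.7]
eef_rot: [-0.682, -3.067, 0.0]
wrist_force: [-2.9, -1.4, 4.7]
width: 0.4
gripper_force: 2.5
```

Emit:
apply_moves(
  motion=[0, 0, 0, -0.5, 0, 0, 0, 0, 0, 0, -1, 0, 0, 0],
)

```text
t: 11.9
tcp_pos: [536.5, 240.1, 93.4]
eef_rot: [0.682, 3.066, -0.001]
wrist_force: [-5.4, -3.2, 14.7]
width: 0.7
gripper_force: 7.3
```

Bottom stop reached. I'll hold a moment, lift, retreat and look.

Emit:
apply_moves(
  motion=[0, 0, 0, 0, 0, 0, 0, 0, 0, 0, 0, 0, 0, 0, 0, 0, 0, 10, 0, 0, 0, 0, 0, 0, 40, 0, 0, 0, 0, 0, 0, 80, 0, 0, 0, 0, 0, -40, 110, 0, 0, 0, 0, 0, -95, 120, 0, 0, 0, 0, 0, -150, 120, 0, 0, 0, 0, 0, -205, 120, 0, 0, 0, 0, 0, -260, 120, 0, 0, 0],
)

```text
t: 13.15
tcp_pos: [536.9, -21.8, 213.0]
eef_rot: [0.682, 3.065, 0.001]
wrist_force: [1.8, -0.3, 0.0]
width: 0.4
gripper_force: 0.0
```

Emit:
apply_moves(
  motion=[0, 0, -40, 0, 0, 0, 0, 0, 0, -70, 0, 0, 0, 0, 0, 0, -70, 0, 0, 0, 0, 0, 0, -70, 0, 0, 0, 0],
)

```text
t: 13.65
tcp_pos: [536.8, -88.7, 212.9]
eef_rot: [0.68, 3.066, 0.002]
wrist_force: [0.6, 0.1, 0.1]
width: 0.3
gripper_force: 0.0
```

```bash
python3 - <<'E'
from h import *
im={c:cams.get_image(c) for c in C}
o=readout.get_obs();print(o["t"],o["tcp_pos"],o["wrist_force"])
outs=[cv2.resize(cv2.resize(im[c][v:v+150,u:u+160],(400,375),interpolation=cv2.INTER_CUBIC)[...,::-1],(400,375)) for c,(u,v) in(("top",(165,120)),("scene",(180,130)))]
cv2.imwrite("pics/c.png",np.hstack(outs))
p=(568.5,224.3,-.437)
for c in C:
    r=cut_out("drawer_pull",c);print(c,[(round(x["p"],2),np.round(x["centre"]),np.round(ray(c,x["centre"],50))) for x in r[:1]])
    r=cut_out("tab_rib",c);print(c,[(round(x["p"],2),np.round(x["centre"])) for x in r[:1]],np.round(proj(c,W(p,[33,-32,88])[0])))
E
```

```text
13.75 [536.74601137 -88.16631651 212.90480267] [ 0.08785043  0.89562994 -0.77708094]
top [(0.64, array([234., 204.]), array([544., 240.,  50.]))]
top [(0.87, array([258., 192.]))] [262. 183.]
scene [(0.7, array([273., 253.]), array([462., 279.,  50.]))]
scene [(0.64, array([266., 190.]))] [265. 179.]
```

View pics/c.png

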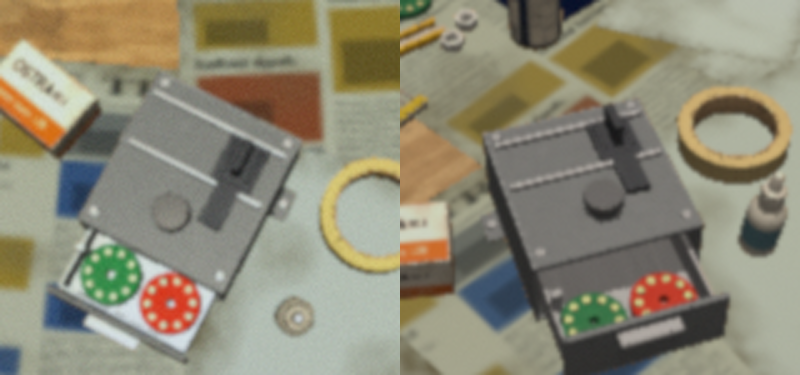

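The drawer is out, showing the green and red discs at (110,275) and (170,303). The tab is fully aside at (240,158), and the carton, tape and bottle have not moved.

```bash
python3 -c "
from cell import hand_in
print(hand_in())"
```

```text
the job is handed in; nothing more can be done
None
```

The drawer is open and the job is handed in: I slid the tab fully aside to the dispenser's -y (the +y side hit its stop at about 5 mm), then pressed the button. The drawer sprang out, the peak force I read was about 16 N, and nothing around the dispenser was moved.

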